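Brush out the blue flower vase

TASK

Take the long bottle brush out of its steel stand and scrub the inside of the blue flower vase on the black tray with it: push the brush down to the bottom of the vase, draw it up until at least half of the white bristle head shows above the rim, and push it down to the bottom once more. Then put the brush back in its stand, bristles down, and let go; both the blue vase and the white vase must be left standing where they are.

Things in the scene. Friction and masses are not known exactly. Their poses are not given: they have to be found in the camera images.
- brush_handle (a point): Middle of the handle of the brush, 220 mm long, upright in the stand, bristles down. Rigid round white and grey bristle head 36 mm across, 75 mm long, flat end; steel rod 8 mm thick, 60 mm long; round light-wood handle 24 mm across, 85 mm long. The point is on the axis, 178 mm above the bristle end, 42 mm below the top. z: from bristles to handle. About 0.09 kg.
- blue_vase: Blue round straight vase, open at the top, loose and upright on the black tray (rim 18 mm high). 115 mm tall, 82 mm across at the rim, walls 5 mm, floor 6 mm thick; inside 68 to 72 mm wide, 109 mm deep. About 0.5 kg. Origin: centre of its underside; z up. A clay pot 80 mm tall, not listed, shares the tray; the three swap places.
- white_vase: White vase of exactly the same shape and size as the blue one, standing on the same tray; not to be brushed. Origin: centre of its underside; z up.
- stand: Round open steel cup that holds the brush, loose on the table, 90 mm tall, 72 mm across at the rim, walls 5 mm, floor 6 mm thick; inside 62 mm wide at the mouth, 84 mm deep. About 0.7 kg. Origin: centre of its underside; z up. The brush's flat end stands on its floor.
Not all that is in view belongs to the job. What is shaped like the stand but green or yellow is not meant. Leave any purple look-alike of the part that bears brush_handle alone.

How it is judged:
On the way, in this order (a step that is already met when the one before it is completed fails the run):
1. the brush is at the bottom of the blue vase: its end within 20 mm of the vase floor, upright within 12 degrees (z of brush_handle in the frame of blue_vase below 0.204 m and horizontal distance between brush_handle and blue_vase below 0.035 m and angle between brush_handle's own z axis and vertical below 0.21 rad), for 0.05 s.
2. the brush is drawn up over the vase until about half the bristle head is above the rim (z of brush_handle in the frame of blue_vase above 0.245 m and horizontal distance between brush_handle and blue_vase below 0.045 m), for 0.05 s.
3. the brush is at the bottom of the blue vase a second time (all of step 1), for 0.05 s.
At the end, for the whole second after the job is handed in: The brush stands in its upright stand, bristles down, on the stand's floor (within 16 mm; it may lean against the rim up to 25 degrees), released; the blue vase and the white vase stand upright within 40 mm of where they began (horizontal distance between brush_handle and stand below 0.065 m and z of brush_handle in the frame of stand below 0.2 m and angle between brush_handle's own z axis and vertical below 0.45 rad and angle between each of stand, blue_vase, white_vase's own z axis and vertical below 0.1 rad and distance of each of blue_vase, white_vase from where it was at the start of the episode below 0.04 m); the robot touches nothing.
It fails at once if a vase is knocked over (angle between any of blue_vase, white_vase's own z axis and vertical above 0.6 rad).
It also fails if it takes over 51 s, if anything falls off the work surface, if the arm or the gripper's body presses on something with over 40 N, if the wrist force passes 120 N, or if a joint passes its speed limit or range.

ROBOT

A 7-joint arm with a two-finger parallel gripper is mounted at the origin on the work surface. World frame = base frame: x ahead of the robot, y to its left, z up, the work surface at z = 0. Lengths are in m, angles in rad, forces in N, time in s.
With the tool pointing down it reaches from about 0.425 to 0.875 m from the base axis. Payload 4.7 kg.
Tool frame: the origin (TCP) lies midway between the tips of the shut fingers; the grasp point (between the pads) lies 19 mm behind it; z points along the fingers, y is the direction in which the jaws open and shut (so a half turn about z gives the same grasp; the last joint's range is limited). The gripper opens to 87 mm and grips with 3 to 60 N. Pads are 19 mm wide; open, the fingers measure 117 mm over their backs; the gripper's body (75 mm by 190 mm) begins 51 mm behind the grasp point.
Start: joints at [0.014, 0.321, -0.07, 1.45, 0.023, 1.371, -0.057], TCP at [0.65, -0, 0.197] pointing down, gripper open.
Joint ranges: [-2.86, 2.86], [-0.3, 2.09], [-1.38, 1.24], [0.06, 2.45], [-1.56, 4.7], [0.09, 2.05], [-2.69, 2.69]. Speed limits (rad/s): [2.57, 2.57, 3.14, 3.14, 3.14, 3.14, 3.14].

INTERFACE

Orientations are given as a rotation vector (axis times angle).
In Python, from bench import get_state, eyes, job gives the robot as it stands. The module is installed in compiled form; this text tells all that it offers.
- The arm moves only by the shell command python3 -m jog 'ROWS' [FORCE]. ROWS is JSON, a list that holds one entry, the list of rows, each a list of 5 numbers: the opening, from 0 (shut) to 1 (fully open), then the shift along the tool's x, y, z in units of 40 mm (1.0 is 40 mm), then the turn about the tool's z in units of 5 degrees (1.0 is 5 degrees). In form: [[[jaw, dx, dy, dz, turn], ...]]. A call has 1 to 10 rows; each row shifts and turns the commanded pose from where the row before left it, along the tool's axes as they then stand; what a row does not reach is not made up. A row lasts 1/8 s, in which the tool goes at most 62.5 mm and 10.7 degrees, less where a joint would pass 70% of its speed; a pose out of reach is approached as far as the arm can. A call is refused whole if a number of a shift passes 1 or a number of a turn 1, either way. A call with a gripper value outside its range is refused whole. The fingers move at their own pace and stop on an object; FORCE is the grip in N (left out, the last holds). Time passes only in rows, so rows that do not move let the fingers close. It gives the time, the measured TCP pose, the force and the opening at its end, in the units of the state.
- get_state(): the state, without advancing time (a new reading comes with each control period).
- eyes.get_image(name): name is "scene" or "side" or "wrist"; returns (picture, depth): 400x640x3 uint8, red, green, blue; 400x640 float32, m along the optical axis (not along the pixel's ray), 0 where there is no reading.
- eyes.camera_params(name): a dict with "camera_matrix" (3x3 intrinsics, pixels), "k1" (the pictures are not rectified: a ray, as slopes to the right and down, at radius r is drawn at 1 + k1 r^2 times it, then the intrinsics apply), "pose" (4x4, takes a point from camera to world coordinates); the wrist camera has in their place "mount" (4x4, takes a point from camera to tool coordinates, whose origin is the TCP and whose axes are the flange's). Camera axes: x right, y down, z forward; pixel columns grow to the right and rows downward; lengths in m; the calibration is good to about 2 mm. A picture is of the moment at which its call begins: read the wrist's pose just before it. camera_params takes no time and is no camera call.
- job.close_job(): hands the job in, once; it reports no verdict.
The state is a dict: "time": time; "joint_positions": joint angles; "qd": joint speeds; "joint_torque": joint torques, N m; "position": TCP position; "tool_rot": TCP orientation; "ft_force": force on the tool from outside, world axes, zero at the start; "torque": the same for the moment, N m; "grip_width": opening from 0.0 (shut) to 1.0 (fully open).
Only numpy, scipy, OpenCV 4.12 (cv2) and the standard library are available. Lean on these libraries where they do the work, as an engineer would, in place of code of your own. Each camera call takes 0.05 s, during which the arm holds its last target. There are 200 camera calls.

## Working session

There is one attempt and no reset: what is moved stays moved. The work goes in short steps, Python scripts to look and compute and a shell command to move; the robot and the scene stay as the last step left them, time stands still between calls to the robot, and variables do not carry over. Pictures are saved under pics/ and viewed, about 8 in all and at most 12, crops included, and the job is handed in when it is done.

```bash
mkdir -p pics
cat > h.py <<'E'
import numpy as np, cv2
from scipy.spatial.transform import Rotation as R
from bench import get_state, eyes, job
def tool():
    s=get_state(); T=np.eye(4); T[:3,:3]=R.from_rotvec(s["tool_rot"]).as_matrix(); T[:3,3]=s["position"]; return T
def grab(name,fn=None):
    T=tool(); im,d=eyes.get_image(name); p=eyes.camera_params(name)
    P=T@p["mount"] if name=="wrist" else p["pose"]
    if fn: cv2.imwrite("pics/"+fn,im[:,:,::-1])
    return im,d,np.array(p["camera_matrix"]),p["k1"],np.array(P)
def cloud(g):
    im,d,K,k1,P=g
    v,u=np.mgrid[0:400,0:640].astype(float)
    pts=np.stack([u.ravel(),v.ravel()],1)[:,None]
    n=cv2.undistortPoints(pts,K,np.array([k1,0,0,0.]))[:,0]
    c=np.c_[n,np.ones(len(n))]*d.reshape(-1,1)
    return (c@P[:3,:3].T+P[:3,3]).reshape(400,640,3)
E
python3 - <<'E'
from h import *
for n in("scene","side"):
    g=grab(n,n+"1.png"); c=cloud(g); np.savez(n+".npz",c=c,d=g[1],im=g[0]); print(n,np.round(g[4],2).tolist())
s=get_state(); print(s)
E
```

```text
scene [[0.12, 0.66, -0.74, 1.21], [0.99, -0.09, 0.09, -0.06], [-0.01, -0.75, -0.66, 0.8], [0.0, 0.0, 0.0, 1.0]]
side [[-0.72, -0.33, 0.61, 0.0], [-0.7, 0.37, -0.62, 0.54], [-0.02, -0.87, -0.49, 0.53], [0.0, 0.0, 0.0, 1.0]]
{'time': 0.1, 'joint_positions': array([ 0.01412136,  0.32172587, -0.0700628 ,  1.45154384,  0.02260858,
        1.370821  , -0.05695265]), 'qd': array([ 0.00230242, -0.00081755, -0.00023457, -0.00291517, -0.00031241,
       -0.00192829,  0.00095946]), 'joint_torque': array([ 1.37795760e-04, -4.92569017e+01, -4.06077392e-01, -3.13399816e+01,
       -6.42974046e-02,  3.95253638e-02,  6.49213871e-05]), 'position': array([ 6.49457270e-01, -8.24167939e-05,  1.95790305e-01]), 'tool_rot': array([-2.22071439e+00, -2.22056906e+00,  2.01862364e-03]), 'ft_force': array([-0.14454324,  0.15309306, -0.71443038]), 'torque': array([ 0.00179319, -0.0262159 , -0.01437301]), 'grip_width': 1.000239645516075}
```

View pics/scene1.png

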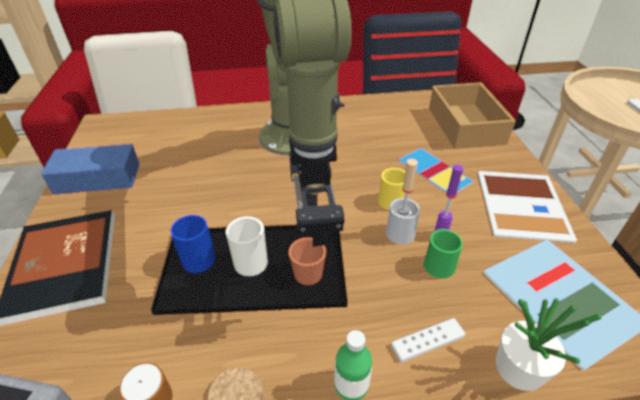

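View pics/side1.png

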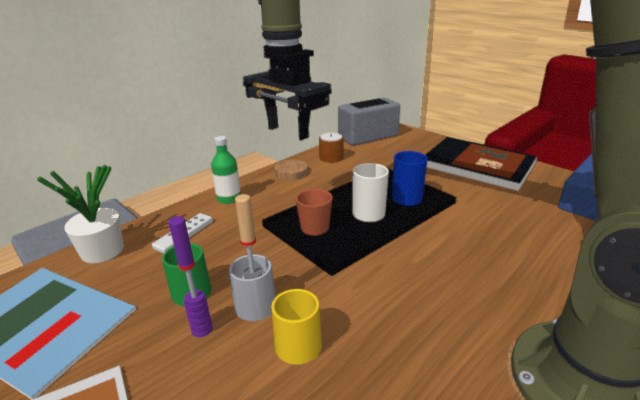

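Candidates in the scene picture: the wood-handled brush at (411,175) in the grey steel cup (403,220) is the one wanted. The purple look-alike at (455,180), the green cup (442,252) and the yellow cup (392,188) are not. On the tray, the blue vase is at (193,243), the white vase at (247,246) and the clay pot at (308,260). The side view agrees: brush (246,220), cup (252,287), blue vase (409,178).

Run:
```python
from h import *
def circ(p):
    A=np.c_[2*p[:,:2],np.ones(len(p))]; x=np.linalg.lstsq(A,(p[:,:2]**2).sum(1),rcond=None)[0]
    return x[:2],np.sqrt(x[2]+x[:2]@x[:2])
boxes={"scene":dict(blue=(168,212,218,275),white=(222,215,272,278),clay=(285,236,330,288),stand=(384,195,422,246),handle=(400,156,420,192),purple=(440,160,465,232),yellow=(375,165,405,212),green=(422,225,465,280)),
"side":dict(blue=(388,148,430,208),white=(348,160,390,224),clay=(294,186,334,236),stand=(228,252,276,322),handle=(232,190,258,246),purple=(165,212,215,340),yellow=(270,288,324,364),green=(160,240,212,305))}
for n in boxes:
    z=np.load(n+".npz"); c=z["c"]; im=z["im"]; hsv=cv2.cvtColor(im,cv2.COLOR_RGB2HSV)
    cr=im[140:300,360:500] if n=="scene" else im[170:340,140:320]
    cv2.imwrite(f"pics/{n}crop.png",cv2.resize(cr,None,fx=4,fy=3.5 if n=='side' else 3.5,interpolation=cv2.INTER_CUBIC)[:,:,::-1])
    for k,(a,b,e,f) in boxes[n].items():
        p=c[b:f,a:e].reshape(-1,3); h=hsv[b:f,a:e].reshape(-1,3); m=(z["d"][b:f,a:e].ravel()>0)&(p[:,2]>0.012)
        H,S,V=h.T.astype(int)
        m&={"blue":(H>105)&(H<130)&(S>120),"white":(S<40)&(V>90),"clay":(H<12)&(S>90),"stand":S<60,"handle":(H>8)&(H<22)&(S>50),"purple":(H>130)&(H<160),"yellow":(H>20)&(H<33)&(S>150),"green":(H>50)&(H<85)&(S>100)}[k]
        p=p[m]
        zt=np.percentile(p[:,2],98)
        if k in("handle","purple"):
            q=p-p.mean(0); u,s,vt=np.linalg.svd(q,full_matrices=False)
            print(n,k,len(p),"ztop",zt.round(3),"mean",p.mean(0).round(3),"axis",vt[0].round(3))
            for lo in np.arange(.1,.25,.02):
                w=p[(p[:,2]>lo)&(p[:,2]<lo+.02)]
                if len(w)>4 : print("   ",lo.round(2),len(w),np.median(w,0).round(3))
        else:
            r=p[p[:,2]>zt-.012]; print(n,k,len(p),"ztop",zt.round(3),"rimfit",*[np.round(x,3) for x in circ(r)],"mid",((r.min(0)+r.max(0))/2)[:2].round(3))
```

```text
scene blue 1746 ztop 0.119 rimfit [ 0.518 -0.269] 0.038 mid [ 0.518 -0.268]
scene white 1819 ztop 0.12 rimfit [ 0.542 -0.145] 0.038 mid [ 0.542 -0.145]
scene clay 1273 ztop 0.224 rimfit [ 0.701 -0.001] 0.008 mid [ 0.703 -0.   ]
scene stand 1165 ztop 0.106 rimfit [0.506 0.238] 0.018 mid [0.506 0.238]
scene handle 304 ztop 0.228 mean [0.494 0.234 0.191] axis [ 0.03  -0.006 -1.   ]
    0.14 44 [0.494 0.231 0.153]
    0.16 66 [0.496 0.234 0.171]
    0.18 70 [0.496 0.233 0.191]
    0.2 70 [0.495 0.233 0.211]
    0.22 54 [0.492 0.235 0.226]
scene purple 480 ztop 0.222 mean [0.52  0.333 0.14 ] axis [ 0.021  0.012 -1.   ]
    0.14 46 [0.521 0.331 0.153]
    0.16 54 [0.522 0.33  0.169]
    0.18 67 [0.522 0.331 0.19 ]
    0.2 78 [0.521 0.332 0.213]
    0.22 37 [0.513 0.335 0.221]
scene yellow 705 ztop 0.091 rimfit [0.37  0.245] 0.033 mid [0.37  0.242]
scene green 1306 ztop 0.092 rimfit [0.61  0.299] 0.033 mid [0.609 0.298]
side blue 1550 ztop 0.119 rimfit [ 0.513 -0.267] 0.038 mid [ 0.513 -0.266]
side white 1766 ztop 0.12 rimfit [ 0.538 -0.143] 0.038 mid [ 0.537 -0.142]
side clay 1342 ztop 0.085 rimfit [ 0.589 -0.01 ] 0.038 mid [ 0.591 -0.01 ]
side stand 2356 ztop 0.106 rimfit [0.484 0.239] 0.003 mid [0.483 0.239]
side handle 705 ztop 0.228 mean [0.478 0.242 0.194] axis [-0.045  0.034 -0.998]
    0.14 62 [0.476 0.244 0.156]
    0.16 160 [0.476 0.244 0.169]
    0.18 171 [0.476 0.244 0.19 ]
    0.2 173 [0.476 0.244 0.211]
    0.22 139 [0.48  0.241 0.226]
side purple 1632 ztop 0.221 mean [0.507 0.338 0.118] axis [-0.116  0.054  0.992]
    0.14 117 [0.501 0.341 0.153]
    0.16 171 [0.501 0.341 0.17 ]
    0.18 198 [0.502 0.341 0.19 ]
    0.2 205 [0.501 0.341 0.211]
    0.22 96 [0.509 0.337 0.221]
side yellow 3009 ztop 0.091 rimfit [0.366 0.248] 0.034 mid [0.366 0.247]
side green 1415 ztop 0.091 rimfit [0.601 0.302] 0.034 mid [0.573 0.302]
```

View pics/scenecrop.png

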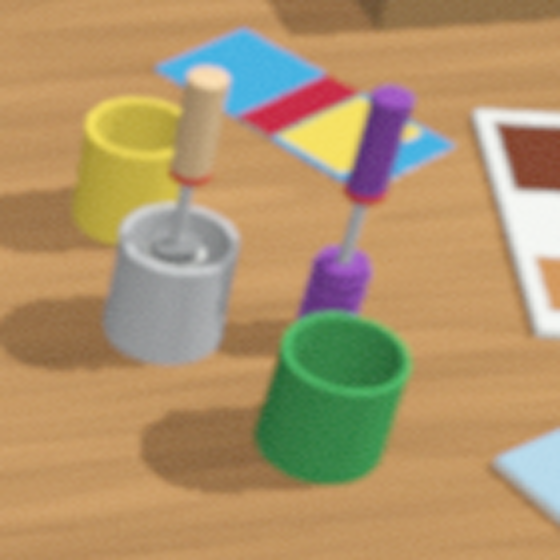

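The crop confirms it: the wood-handled, red-ringed brush stands upright in the grey cup. The purple brush stands behind the green cup. I'll fit the stand from both views and move above the brush.

```bash
python3 - <<'E'
from h import *
from scipy.optimize import least_squares
P=[]
for n,(a,b,e,f) in dict(scene=(384,195,422,246),side=(228,252,276,322)).items():
    z=np.load(n+".npz"); p=z["c"][b:f,a:e].reshape(-1,3); h=cv2.cvtColor(z["im"],cv2.COLOR_RGB2HSV)[b:f,a:e].reshape(-1,3)
    p=p[(h[:,1]<60)&(p[:,2]>.015)&(p[:,2]<.1)]
    f=lambda x:np.hypot(p[:,0]-x[0],p[:,1]-x[1])-.036
    print(n,len(p),least_squares(f,[.49,.24],loss="soft_l1",f_scale=.002).x.round(4), np.percentile(p[:,2],[5,95]).round(3)); P.append(p)
p=np.vstack(P); print(least_squares(f,[.49,.24],loss="soft_l1",f_scale=.002).x.round(4))
E
python3 -m jog '[[[1,0,0,-0.95,0],[1,0,0,-0.9,0],[1,0.745,-0.51,0,0],[1,0.745,-0.51,0,0],[1,0.745,-0.51,0,0],[1,0.745,-0.51,0,0],[1,0.745,-0.51,0,0],[1,0.745,-0.51,0,0],[1,0.745,-0.51,0,0],[1,0.745,-0.51,0,0]]]' 25
```

```text
scene 1110 [0.4917 0.2371] [0.021 0.091]
side 2247 [0.489  0.2391] [0.022 0.091]
[0.4898 0.2387]
time: 1.35
position: [0.4858, 0.2391, 0.2703]
tool_rot: [-2.221, -2.221, 0.001]
ft_force: [0.1, -0.9, 0.2]
grip_width: 1.001
```

Run:
```python
from h import *
g=grab("wrist","wrist1.png"); c=cloud(g)
m=(g[1]>0)&(c[...,2]>.216)&(c[...,2]<.235)&(np.hypot(c[...,0]-.486,c[...,1]-.239)<.04)
p=c[m]; print(len(p),p.min(0),p.max(0),p.mean(0))
```

```text
963 [0.47295858 0.22653885 0.21603058] [0.49588714 0.24932105 0.22846902] [0.48426546 0.2391538  0.22555016]
```

View pics/wrist1.png

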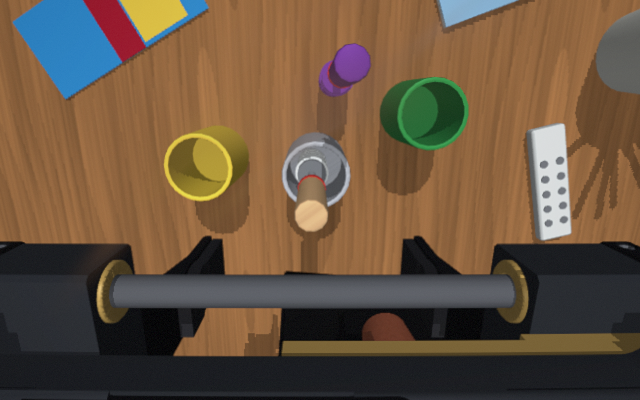

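The wrist view shows the wood handle top at (312,216), between the fingers and clear of the purple brush (350,60). Its centre is at about (0.4845, 0.238), 1.5 mm from the TCP. I'll descend and grip.

```bash
python3 -m jog '[[[1,0,-0.04,0.8,0],[1,0,0,0.8,0],[1,0,0,0.6,0],[1,0,0,0.3,0],[0,0,0,0,0],[0,0,0,0,0],[0,0,0,0,0],[0,0,0,0,0],[0,0,0,0,0],[0,0,0,0,0]]]' 25
```

```text
time: 2.65
position: [0.4852, 0.2384, 0.1708]
tool_rot: [2.221, 2.221, 0.0]
ft_force: [0.3, -0.2, -0.6]
grip_width: 0.403
```

```bash
python3 -m jog '[[[0,0,0,0,0],[0,0,0,0,0],[0,0,0,0,0],[0,0,0,0,0]]]' 25
python3 - <<'E'
from h import *
print(tool().round(4))
E
```

```text
time: 3.15
position: [0.4852, 0.2384, 0.1707]
tool_rot: [2.221, 2.221, -0.0]
ft_force: [0.2, -0.9, 0.0]
grip_width: 0.27
[[-0.000e+00  1.000e+00  0.000e+00  4.852e-01]
 [ 1.000e+00  0.000e+00 -1.000e-04  2.384e-01]
 [-1.000e-04  0.000e+00 -1.000e+00  1.707e-01]
 [ 0.000e+00  0.000e+00  0.000e+00  1.000e+00]]
```

Width of about 23.5 mm matches the handle. I'll lift straight up by 150 mm.

```bash
python3 -m jog '[[[0,0,0,-0.5,0],[0,0,0,-0.8,0],[0,0,0,-0.8,0],[0,0,0,-0.8,0],[0,0,0,-0.8,0],[0,0,0,-0.05,0],[0,0,0,0,0]]]' 25
python3 - <<'E'
from h import *
for n in("scene","side"):
    g=grab(n,n+"2.png"); c=cloud(g); np.savez(n+"2.npz",c=c,d=g[1],im=g[0])
    s=get_state()["position"]; 
    m=(g[1]>0)&(np.hypot(c[...,0]-s[0],c[...,1]-s[1])<.045)&(c[...,2]>.1)&(c[...,2]<s[2]-.002)
    p=c[m]
    for lo in np.arange(.1,.32,.02):
        w=p[(p[:,2]>lo)&(p[:,2]<lo+.02)]
        if len(w)>4: print(n,lo.round(2),len(w),np.median(w,0).round(4))
    print(p[:,2].min())
E
```

```text
time: 4.03
position: [0.4849, 0.2382, 0.3198]
tool_rot: [-2.221, -2.221, 0.002]
ft_force: [1.7, 0.1, -0.7]
grip_width: 0.268
scene 0.14 19 [0.5014 0.2333 0.1575]
scene 0.16 124 [0.4989 0.2312 0.1705]
scene 0.18 100 [0.4991 0.2306 0.192 ]
scene 0.2 113 [0.4996 0.2314 0.2088]
scene 0.22 159 [0.4928 0.2339 0.2299]
scene 0.24 30 [0.4883 0.2357 0.2487]
scene 0.26 31 [0.4883 0.2358 0.2706]
scene 0.28 46 [0.4936 0.2354 0.2956]
scene 0.3 82 [0.4952 0.2326 0.3087]
0.1545922183760462
side 0.14 61 [0.4706 0.2476 0.1576]
side 0.16 274 [0.4719 0.2469 0.1719]
side 0.18 227 [0.4716 0.2462 0.1915]
side 0.2 257 [0.4712 0.2468 0.2083]
side 0.22 327 [0.4784 0.2419 0.2296]
side 0.24 66 [0.4821 0.2394 0.2503]
side 0.26 69 [0.4823 0.2398 0.27  ]
side 0.28 121 [0.4783 0.2416 0.2952]
side 0.3 183 [0.4756 0.2438 0.3084]
0.15449017549702282
```

Brush came up with it, hanging vertical, with its end at z≈0.155 (0.165 below the TCP). I'll move it over the blue vase at (0.5155, −0.268).

```bash
python3 -m jog '[[[0,-0.4,0.03,0,0],[0,-0.85,0.05,0,0],[0,-0.85,0.05,0,0],[0,-0.85,0.05,0,0],[0,-0.85,0.05,0,0],[0,-0.85,0.05,0,0],[0,-0.85,0.05,0,0],[0,-0.85,0.05,0,0],[0,-0.85,0.05,0,0],[0,-0.85,0.05,0,0]]]' 25;python3 -m jog '[[[0,-0.85,0.05,0,0],[0,-0.85,0.05,0,0],[0,-0.85,0.05,0,0],[0,-0.85,0.05,0,0],[0,-0.85,0.05,0,0],[0,-0.35,0.03,0,0],[0,0,0,0,0],[0,0,0,0,0]]]' 25
python3 - <<'E'
from h import *
for n in("scene","side"):
    g=grab(n,n+"3.png"); c=cloud(g); np.savez(n+"3.npz",c=c,d=g[1],im=g[0])
    for lo in np.arange(.09,.23,.02):
        w=c[(g[1]>0)&(np.hypot(c[...,0]-.516,c[...,1]+.268)<.055)&(c[...,2]>lo)&(c[...,2]<lo+.02)]
        if len(w)>4: print(n,lo.round(2),len(w),np.median(w,0).round(4), ((w.min(0)+w.max(0))/2).round(3))
E
python3 -c "
import cv2,numpy as np
a=cv2.imread('pics/scene3.png')[90:300,110:350];b=cv2.imread('pics/side3.png')[40:250,310:550]
cv2.imwrite('pics/both3.png',cv2.resize(np.hstack([a,b]),None,fx=1.66,fy=1.66))"
```

```text
time: 5.38
position: [0.5036, -0.0861, 0.3202]
tool_rot: [-2.223, -2.22, 0.001]
ft_force: [0.5, -0.2, -1.3]
grip_width: 0.265
time: 6.38
position: [0.5159, -0.266, 0.3207]
tool_rot: [-2.219, -2.223, -0.001]
ft_force: [0.4, 0.5, -0.9]
grip_width: 0.269
scene 0.09 422 [ 0.5266 -0.2678  0.1   ] [ 0.517 -0.268  0.1  ]
scene 0.11 287 [ 0.5326 -0.2613  0.1175] [ 0.517 -0.268  0.116]
scene 0.15 92 [ 0.5303 -0.2629  0.1629] [ 0.523 -0.267  0.162]
scene 0.17 117 [ 0.531  -0.2622  0.179 ] [ 0.523 -0.267  0.18 ]
scene 0.19 147 [ 0.53   -0.2632  0.2014] [ 0.524 -0.267  0.2  ]
scene 0.21 140 [ 0.5298 -0.2626  0.2229] [ 0.519 -0.266  0.22 ]
scene 0.23 115 [ 0.5193 -0.2655  0.2318] [ 0.517 -0.266  0.24 ]
side 0.09 402 [ 0.5116 -0.2571  0.1006] [ 0.512 -0.266  0.1  ]
side 0.11 276 [ 0.5115 -0.2595  0.1158] [ 0.514 -0.266  0.116]
side 0.15 81 [ 0.506  -0.2519  0.1624] [ 0.513 -0.261  0.162]
side 0.17 121 [ 0.5073 -0.2515  0.1784] [ 0.514 -0.261  0.18 ]
side 0.19 128 [ 0.5075 -0.2523  0.2009] [ 0.515 -0.261  0.2  ]
side 0.21 129 [ 0.5084 -0.2525  0.2212] [ 0.515 -0.263  0.22 ]
side 0.23 65 [ 0.5143 -0.2631  0.2314] [ 0.516 -0.265  0.239]
```

View pics/both3.png

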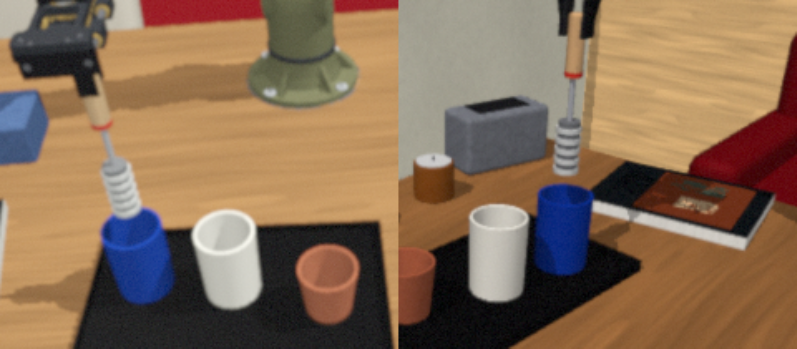

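Picture: in the scene crop the brush hangs over the blue vase mouth (135,215), and the white vase (228,258) is untouched. The side crop agrees at (565,175) against (565,200). Axes match within ~3 mm and the clearance is 16 mm. I'll push down 138 mm so the end stops about 6 mm above the floor.

```bash
python3 -m jog '[[[0,0,0,0.5,0],[0,0,0,0.6,0],[0,0,0,0.6,0],[0,0,0,0.6,0],[0,0,0,0.6,0],[0,0,0,0.35,0],[0,0,0,0.2,0],[0,0,0,0,0],[0,0,0,0,0]]]' 25
```

```text
time: 7.6
position: [0.5162, -0.2678, 0.1837]
tool_rot: [2.22, 2.22, 0.001]
ft_force: [-0.6, 0.5, 0.7]
grip_width: 0.271
```

```bash
python3 -m jog '[[[0,0,0,0.1,0],[0,0,0,0.06,0],[0,0,0,0,0],[0,0,0,0,0]]]' 25
python3 - <<'E'
from h import *
for n in("scene","side"):
    g=grab(n,n+"4.png"); c=cloud(g); im=g[0]; hsv=cv2.cvtColor(im,cv2.COLOR_RGB2HSV)
    m=(g[1]>0)&(np.hypot(c[...,0]-.516,c[...,1]+.268)<.06)&(c[...,2]>.12)&(c[...,2]<.172)
    w=c[m]; print(n,len(w),np.median(w,0).round(4))
    r=m&(hsv[...,1]>150)&((hsv[...,0]<6)|(hsv[...,0]>172)); print("red ring z",len(c[r]),np.median(c[r],0).round(4))
    b=c[(g[1]>0)&(hsv[...,0]>105)&(hsv[...,0]<130)&(hsv[...,1]>120)&(np.hypot(c[...,0]-.516,c[...,1]+.268)<.06)&(c[...,2]>.108)]; print("rim",b[:,2].max(),((b.min(0)+b.max(0))/2).round(3))
E
```

```text
time: 8.1
position: [0.5156, -0.2677, 0.1764]
tool_rot: [2.221, 2.221, 0.0]
ft_force: [0.3, -0.1, -0.9]
grip_width: 0.267
scene 161 [ 0.5247 -0.2665  0.1541]
red ring z 2 [ 0.5283 -0.2672  0.153 ]
rim 0.12258460011338235 [ 0.518 -0.268  0.115]
side 135 [ 0.5123 -0.2586  0.1553]
red ring z 18 [ 0.5087 -0.2574  0.1527]
rim 0.37906920058342386 [ 0.508 -0.267  0.244]
```

At the bottom: the end is at about z 0.012 and the red ring at 0.153, with no contact force. Now up 80 mm (half the head shows) and down again.

```bash
python3 -m jog '[[[0,0,0,-0.4,0],[0,0,0,-0.6,0],[0,0,0,-0.6,0],[0,0,0,-0.4,0],[0,0,0,0,0],[0,0,0,0,0],[0,0,0,0,0]]]' 25
python3 - <<'E'
from h import *
grab("scene","scene5.png"); grab("side","side5.png")
a=cv2.imread('pics/scene5.png')[90:300,110:350];b=cv2.imread('pics/side5.png')[40:250,310:550]
cv2.imwrite('pics/both5.png',cv2.resize(np.hstack([a,b]),None,fx=1.66,fy=1.66))
E
```

```text
time: 9.07
position: [0.5151, -0.2673, 0.2552]
tool_rot: [-2.22, -2.22, 0.001]
ft_force: [-0.3, -0.5, -0.8]
grip_width: 0.273
```

View pics/both5.png

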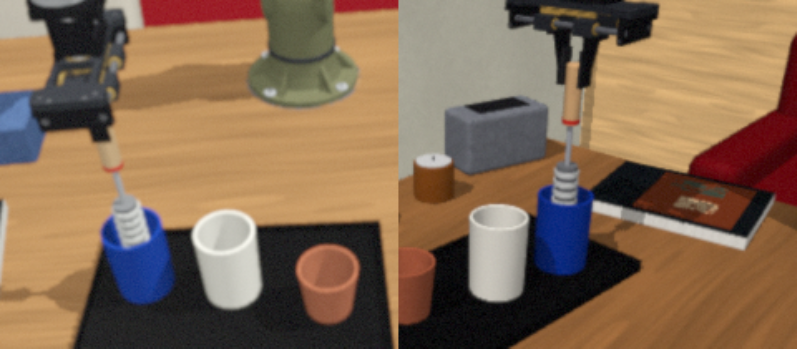

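More than half of the head shows above the blue rim (side crop: bristles from (567,165) to the rim near (565,200)). The vase hasn't moved. Down again.

```bash
python3 -m jog '[[[0,0,0,0.4,0],[0,0,0,0.6,0],[0,0,0,0.6,0],[0,0,0,0.3,0],[0,0,0,0.07,0],[0,0,0,0,0],[0,0,0,0,0],[0,0,0,0,0]]]' 25
```

```text
time: 10.18
position: [0.516, -0.2678, 0.1783]
tool_rot: [2.221, 2.221, 0.001]
ft_force: [0.4, -0.8, -1.0]
grip_width: 0.267
```

Back at the bottom (TCP 0.178, end about 0.013). I'll raise it and carry it back over the stand.

```bash
python3 -m jog '[[[0,0,0,-0.4,0],[0,0,0,-0.7,0],[0,0,0,-0.8,0],[0,0,0,-0.8,0],[0,0,0,-0.8,0],[0,0,0,-0.15,0],[0,0,0,0,0],[0,0,0,0,0]]]' 25;python3 -m jog '[[[0,0.4,-0.02,0,0],[0,0.85,-0.04,0,0],[0,0.85,-0.04,0,0],[0,0.85,-0.04,0,0],[0,0.85,-0.04,0,0],[0,0.85,-0.04,0,0],[0,0.85,-0.04,0,0],[0,0.85,-0.05,0,0],[0,0.85,-0.05,0,0],[0,0.85,-0.05,0,0]]]' 25;python3 -m jog '[[[0,0.85,-0.05,0,0],[0,0.85,-0.05,0,0],[0,0.85,-0.05,0,0],[0,0.85,-0.05,0,0],[0,0.85,-0.03,0,0],[0,0.35,-0.02,0,0],[0,0,0,0,0],[0,0,0,0,0]]]' 25
python3 - <<'E'
from h import *
for n in("scene","side"):
    g=grab(n,n+"6.png"); c=cloud(g); s=get_state()["position"]
    m=(g[1]>0)&(np.hypot(c[...,0]-s[0],c[...,1]-s[1])<.06)
    for lo,hi in((.02,.093),(.15,.22)):
        w=c[m&(c[...,2]>lo)&(c[...,2]<hi)]; print(n,lo,len(w),np.median(w,0).round(4),((w.min(0)+w.max(0))/2).round(3),"zmin",w[:,2].min().round(3))
a=cv2.imread('pics/scene6.png')[100:310,320:560];b=cv2.imread('pics/side6.png')[130:340,150:390]
cv2.imwrite('pics/both6.png',cv2.resize(np.hstack([a,b]),None,fx=1.66,fy=1.66))
E
```

```text
time: 11.18
position: [0.515, -0.2673, 0.322]
tool_rot: [-2.22, -2.22, 0.002]
ft_force: [0.6, -0.2, -1.8]
grip_width: 0.268
time: 12.42
position: [0.4981, 0.0566, 0.323]
tool_rot: [-2.22, -2.222, 0.001]
ft_force: [0.4, -0.7, 0.7]
grip_width: 0.27
time: 13.42
position: [0.4896, 0.2367, 0.3235]
tool_rot: [2.223, 2.218, -0.001]
ft_force: [0.2, 0.1, -0.1]
grip_width: 0.267
scene 0.02 1097 [0.5085 0.2352 0.064 ] [0.492 0.236 0.056] zmin 0.02
scene 0.15 338 [0.504  0.2292 0.1914] [0.496 0.235 0.19 ] zmin 0.159
side 0.02 2242 [0.4729 0.2451 0.0657] [0.488 0.24  0.056] zmin 0.02
side 0.15 767 [0.477  0.245  0.1911] [0.487 0.237 0.189] zmin 0.159
```

View pics/both6.png

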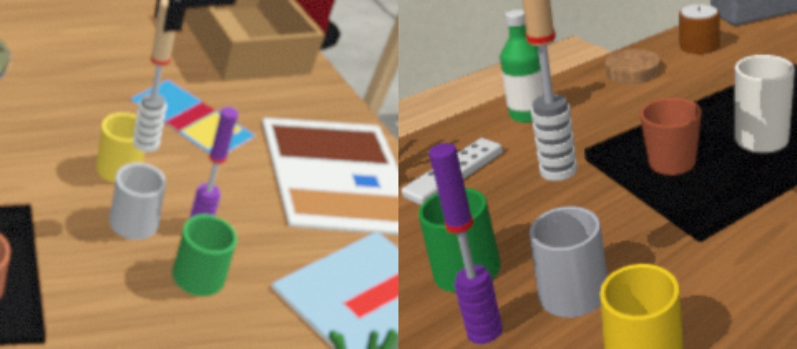

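Brush hangs over the grey cup in both crops: head (150,145) over mouth (138,185), and (557,175) over (567,225). Its centre is within 2 mm of the cup's, and its end is at z 0.159. I'll lower it 150 mm.

```bash
python3 -m jog '[[[0,0.04,0,0.5,0],[0,0,0,0.65,0],[0,0,0,0.65,0],[0,0,0,0.65,0],[0,0,0,0.65,0],[0,0,0,0.4,0],[0,0,0,0.2,0],[0,0,0,0.05,0],[0,0,0,0,0],[0,0,0,0,0]]]' 25
```

```text
time: 14.78
position: [0.4897, 0.2403, 0.1744]
tool_rot: [2.221, 2.221, 0.002]
ft_force: [0.1, -0.3, -1.1]
grip_width: 0.268
```

```bash
python3 -m jog '[[[0,0,0,0.08,0],[0,0,0,0,0],[0,0,0,0,0]]]' 25; python3 -m jog '[[[0.35,0,0,0,0],[0.4,0,0,0,0],[0.6,0,0,0,0],[1,0,0,0,0],[1,0,0,0,0],[1,0,0,0,0],[1,0,0,0,0],[1,0,0,0,0],[1,0,0,0,0],[1,0,0,0,0]]]'
```

```text
time: 15.15
position: [0.4895, 0.2401, 0.1707]
tool_rot: [2.221, 2.221, 0.001]
ft_force: [-0.1, 0.7, 1.8]
grip_width: 0.265
time: 16.4
position: [0.4892, 0.24, 0.1704]
tool_rot: [2.221, 2.221, 0.0]
ft_force: [-0.2, 0.8, 0.2]
grip_width: 0.993
```

Released. I'll retreat straight up and check everything.

```bash
python3 -m jog '[[[1,0,0,-0.4,0],[1,0,0,-0.6,0],[1,0,0,-0.8,0],[1,0,0,-0.8,0],[1,0,0,-0.8,0],[1,0,0,-0.8,0],[1,0,0,0,0],[1,0,0,0,0],[1,0,0,0,0],[1,0,0,0,0]]]'
python3 - <<'E'
from h import *
print(get_state()["position"].round(3))
for n in("scene","side"):
    g=grab(n,n+"7.png"); c=cloud(g); ok=g[1]>0
    for nm,x,y,r,lo,hi in(("blue",.516,-.268,.055,.02,.13),("white",.540,-.144,.055,.02,.13),("stand",.49,.238,.05,.02,.093),("brush lo",.49,.24,.06,.15,.18),("brush hi",.49,.24,.06,.195,.235)):
        w=c[ok&(np.hypot(c[...,0]-x,c[...,1]-y)<r)&(c[...,2]>lo)&(c[...,2]<hi)]; print(n,nm,len(w),np.median(w,0).round(3),((w.min(0)+w.max(0))/2).round(3),"zmax",np.percentile(w[:,2],99).round(3))
a=cv2.imread('pics/scene7.png')[130:310,150:480];b=cv2.imread('pics/side7.png')[130:330,150:480]
cv2.imwrite('pics/both7.png',cv2.resize(np.vstack([a,b]),None,fx=1.55,fy=1.55))
E
```

```text
time: 17.65
position: [0.4889, 0.2397, 0.3375]
tool_rot: [-2.221, -2.221, 0.002]
ft_force: [-0.9, -0.8, 1.1]
grip_width: 1.003
[0.489 0.24  0.337]
scene blue 1748 [ 0.538 -0.267  0.085] [ 0.516 -0.269  0.072] zmax 0.121
scene white 1754 [ 0.564 -0.144  0.085] [ 0.541 -0.145  0.071] zmax 0.121
scene stand 1063 [0.51  0.231 0.072] [0.492 0.236 0.057] zmax 0.092
scene brush lo 107 [0.5   0.235 0.166] [0.495 0.239 0.165] zmax 0.18
scene brush hi 169 [0.499 0.236 0.218] [0.492 0.239 0.212] zmax 0.228
side blue 1456 [ 0.501 -0.242  0.086] [ 0.514 -0.267  0.071] zmax 0.12
side white 1700 [ 0.523 -0.121  0.088] [ 0.538 -0.142  0.071] zmax 0.12
side stand 2188 [0.472 0.248 0.071] [0.489 0.24  0.057] zmax 0.091
side brush lo 245 [0.481 0.246 0.165] [0.486 0.241 0.165] zmax 0.18
side brush hi 358 [0.482 0.245 0.216] [0.488 0.241 0.212] zmax 0.228
```

View pics/both7.png

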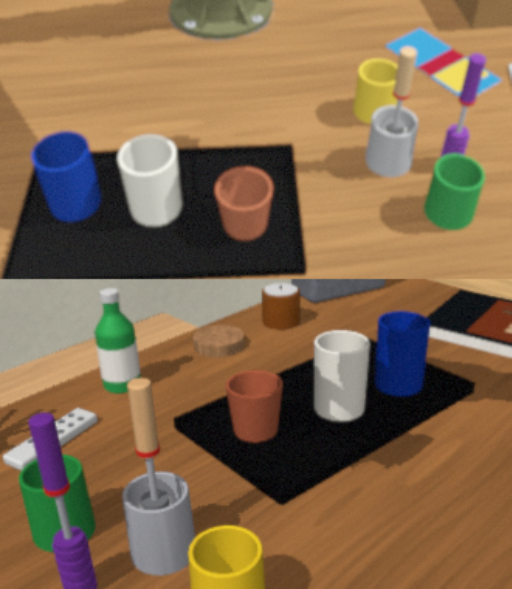

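The brush stands upright in the grey cup ((405,75) above, (145,420) below), with its top at z 0.228, the same as before. Both vases are standing and have moved no more than 2 mm. Handing in.

```bash
python3 -c "
from h import *
print(job.close_job())"
```

```text
the job is handed in; nothing more can be done
None
```

The job is done and handed in at about 18 s of the 51 s allowed; `close_job` gives no verdict, so I only have my own checks.

I took the wood-handled brush from the steel stand and pushed it to the bottom of the blue vase. I then drew it up 79 mm, so about 46 mm of the 75 mm head showed, and pushed it to the bottom again. After that I put it back in the stand and let go.

- **Depth in the vase:** by my measurements the brush end came within about 2–4 mm of the vase floor both times, and every force reading stayed under 3 N.
- **Brush at the end:** it stands upright in the stand, bristles down. Its top is at z 0.228, the same as before I picked it up.
- **Vases and stand:** all are upright, and both vases are within 2 mm of where they started, which is within measurement noise.
- **Robot:** the gripper is open and clear, with the fingertips about 0.11 m above the brush.
- **Disagreements:** no check failed. The two cameras differed by 2–5 mm on positions, so I used their average.

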